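Index the ring plate and lock it

TASK

Turn the ring plate's round carrier until the notch between the two yellow blocks on its rim faces the red mark on the stand, then push the locking bolt fully home into that notch. Leave the bolt in, and do not disturb the loupe, tape roll, cleaner cassette or weight standing nearby.

Things in the scene. Friction and masses are not known exactly. Their poses are not given: they have to be found in the camera images.
- stand_axis (a point): Fixed grey indexing stand: round base 206 mm across, 12 mm thick, with a 70 mm wide tongue below the bolt that reaches 155 mm from the axis. This point is on the vertical turning axis, 28 mm above the bench (carrier's top). The stand's -y axis points out to the red mark and bolt. Furniture: a tall console stands right of the bench (x 0.45 to 0.8, y -0.3 to -0.7); swing past it drawn in.
- red_mark (a point): Red triangle, 24 mm wide, on top of the aluminium bolt guide (37 mm wide, top 41 mm above the bench) at the stand's -y side; this point is its tip, 103 mm from the turning axis. Fixed to the stand.
- carrier (a joint): Angle (rad) of the aluminium carrier disc (192 mm across, top 28 mm above the bench) with the black ring plate (148 mm across, fixed on it, knob up to 52 mm above the bench). 0: notch faces the red mark. Grows counter-clockwise from above; stops at -2.3 and +0.35; always starts negative, so it has to go counter-clockwise. Stays where left (friction 0.15 N m, about 2 N at the peg).
- peg (a point): Black upright drive peg on the carrier, 86 mm from the turning axis, 14 mm in diameter (16 mm head), standing from the carrier's top face to 74 mm above the bench; this point lies on its centre line, 54 mm above the bench. Pushing it sideways turns the carrier. Seen from above it is 90 degrees clockwise of the notch, so with the notch at the red mark the peg is on the stand's -x side.
- notch (a point): The notch in the carrier's rim, 16 mm wide and 17 mm deep, between two yellow blocks 12 mm wide; this point is the middle of its mouth, 96 mm from the turning axis, 28 mm above the bench (level with the top of the rim).
- bolt (a joint): Travel (m) of the locking bolt (10 mm wide, round nose) towards the axis: 0 drawn back, 0.022 fully home (hard stop). With the notch within about 2 degrees of the mark it slides in freely (about 2 N); at 2 to 4 degrees the nose catches the notch's edge and needs a firm push (12 to 20 N) to draw the carrier round; further off it stops at the rim, at about 0.007. Stays where left.
- push_pad (a point): Black upright push plate on the outer end of the locking bolt, 40 mm wide, 8 mm thick, from 21 to 71 mm above the bench; this point is the middle of its outer face, 55 mm above the bench, 152 mm from the turning axis when drawn back. Push it along the stand's +y axis, towards the turning axis.
- loupe: Black standing loupe, 40 mm across and 40 mm high, loose; origin at its underside.
- tape_roll: Roll of tan tape, 92 mm across and 48 mm high, lying, loose; origin at its underside.
- cleaner: Cream cleaner cassette with a black top and a blue lever, 71x112x33 mm, loose; origin at its underside.
- weight: Brass knob weight, 36 mm across and 46 mm high, loose; origin at its underside.
Things that resemble listed ones, but are neither listed nor needed, are in the scene too. Several things have the shape of the tape_roll; the one meant has the colours described above.

How it is judged (in metres and radians):
On the way, in this order (a step that is already met when the one before it is completed fails the run):
1. the notch faces the red mark (within 4.6 degrees) while the bolt is still out (value of joint carrier between -0.08 and 0.08 rad and value of joint bolt below 0.012 m), for 0.1 s.
2. the bolt is fully home in the notch (value of joint carrier between -0.05 and 0.05 rad and value of joint bolt above 0.0195 m), for 0.2 s.
At the end, for the whole second after the job is handed in: The notch faces the red mark within 0.05 rad (2.9 degrees), the bolt is home in it (19.5 mm or more of its 22 mm) and everything is at rest (all of step 2 and velocity of joint carrier between -0.02 and 0.02 rad/s and velocity of joint bolt between -0.02 and 0.02 m/s and linear speed of each of loupe, tape_roll, cleaner, weight below 0.02 m/s); the robot touches nothing.
It fails at once if the loupe is moved by more than 30 mm (distance of loupe from where it was at the start of the episode above 0.03 m).
It fails at once if the tape roll is moved by more than 30 mm (distance of tape_roll from where it was at the start of the episode above 0.03 m).
It fails at once if the cleaner cassette is moved by more than 30 mm (distance of cleaner from where it was at the start of the episode above 0.03 m).
It fails at once if the weight is moved by more than 30 mm (distance of weight from where it was at the start of the episode above 0.03 m).
It also fails if it takes over 54 s, if anything falls off the work surface, if the arm or the gripper's body presses on something with over 40 N, if the wrist force passes 120 N, or if a joint passes its speed limit or range.

ROBOT

A 6-joint arm with a two-finger parallel gripper is mounted at the origin on a cart in front of the work surface, level with it; the furniture and walls round the work are solid. World frame = base frame: x ahead of the robot, y to its left, z up, the work surface at z = 0. Lengths are in mm, angles in rad, forces in N, time in s.
With the tool pointing down it reaches from about 200 to 875 mm from the base axis. Payload 3.4 kg.
Tool frame: the origin (TCP) lies at the very end of the fingers, on their centre line; the grasp point (between the pads) lies 19 mm behind it (manip.pinch_z is the distance from the TCP to the grasp point, in mm); z points along the fingers, x is the direction in which the jaws open and shut, and the axes are right-handed (so a half turn about z gives the same grasp; the last joint's range is limited). The gripper opens to 94 mm and grips with 3 to 60 N. Pads are 16 mm wide; open, the fingers measure 119 mm over their backs; the gripper's body (75 mm by 177 mm) begins 78 mm behind the grasp point.
Start: joints at [1.13, 0.276, 1.505, -0, 1.361, -0.121], TCP at [180.785, 545.878, 205.493] pointing down, gripper open.
Joint ranges: [-2.89, 2.89], [-0.75, 2.08], [0.22, 2.7], [-1.18, 4.32], [0.11, 2.71], [-2.7, 2.7]. Speed limits (rad/s): [2.57, 2.57, 3.14, 3.14, 3.14, 3.14].

INTERFACE

Orientations are given as a 3x3 rotation matrix whose columns are the frame's x, y, z axes.
In Python, from rig import manip, eyes, workorder gives the robot as it stands.
- The arm moves only by the shell command python3 -m pendant 'ROWS' [FORCE]. ROWS is JSON, one flat list of numbers, 7 for each row, row after row: the turn, a rotation vector about the tool's x, y, z in rad, then the shift along the tool's x, y, z in mm, then the finger opening in mm, from 0 to 94. A call has 1 to 12 rows; each row is the pose to reach, as a shift and turn from the pose commanded when the call began, along the tool's axes at that moment; what a row does not reach only later rows make up. A row lasts 1/8 s, in which the tool goes at most 62.5 mm and 10.7 degrees, less where a joint would pass 70% of its speed; a pose out of reach is approached as far as the arm can. A call with a gripper value outside its range is refused whole. The fingers move at their own pace and stop on an object; FORCE is the grip in N (left out, the last holds). Time passes only in rows, so rows that repeat a pose let the fingers close. It gives the time, the measured TCP pose, the force and the opening at its end, in the units of the state.
- manip.sense(): the state, without advancing time (a new reading comes with each control period).
- eyes.get_image(name): name is "side" or "top" or "wrist"; returns a dict with "color" (420x560x3 uint8, red, green, blue), "fx", "fy", "cx", "cy" (pixels), "dist_coeffs" ([k1, k2, p1, p2, k3] as OpenCV has them; the pictures are not rectified), "R" (3x3) and "t" (3): a world point X has camera coordinates R X + t. Camera axes: x right, y down, z forward; pixel columns grow to the right and rows downward; lengths in mm; the calibration is good to about 2 mm. A picture is of the moment at which its call begins. There is no depth.
- workorder.job_done(): hands the job in, once; it reports no verdict.
The state is a dict: "clock": time; "qpos": joint angles; "joint_velocities": joint speeds; "tau": joint torques, N m; "eef_pos": TCP position; "orientation": TCP orientation; "force": force on the tool from outside, world axes, zero at the start; "moment": the same for the moment, N m; "finger_gap": opening from 0.0 (shut) to 1.0 (fully open).
Only numpy, scipy, OpenCV 4.12 (cv2) and the standard library are available. Lean on these libraries where they do the work, as an engineer would, in place of code of your own. Each camera call takes 0.05 s, during which the arm holds its last target. There are 200 camera calls.

## Working session

There is one attempt and no reset: what is moved stays moved. The work goes in short steps, Python scripts to look and compute and a shell command to move; the robot and the scene stay as the last step left them, time stands still between calls to the robot, and variables do not carry over. Pictures are saved under pics/ and viewed, about 8 in all and at most 12, crops included, and the job is handed in when it is done.

```bash
ls; mkdir -p pics; cat > h.py <<'E'
import numpy as np, cv2, json
from rig import manip, eyes, workorder
def snap(n,f):
    d=eyes.get_image(n); cv2.imwrite('pics/'+f+'.png',cv2.cvtColor(d['color'],cv2.COLOR_RGB2BGR))
    np.savez('pics/'+f+'.npz',**{k:np.array(v) for k,v in d.items()}); return d
def load(f): return dict(np.load('pics/'+f+'.npz'))
def K(d): return np.array([[d['fx'],0,d['cx']],[0,d['fy'],d['cy']],[0,0,1]],float)
def ray(d,uv):
    p=cv2.undistortPoints(np.array(uv,float).reshape(-1,1,2),K(d),np.array(d['dist_coeffs'],float)).reshape(-1,2)
    R=np.array(d['R'],float);t=np.array(d['t'],float)
    return -R.T@t, np.c_[p,np.ones(len(p))]@R
def onplane(d,uv,z):
    o,v=ray(d,uv); return o+v*((z-o[2])/v[:,2])[:,None]
def proj(d,X):
    return cv2.projectPoints(np.array(X,float).reshape(-1,1,3),cv2.Rodrigues(np.array(d['R'],float))[0],np.array(d['t'],float),K(d),np.array(d['dist_coeffs'],float))[0].reshape(-1,2)
E
python3 - <<'E'
from h import *
a=snap('top','top0');b=snap('side','side0')
for d in(a,b):
    o,v=ray(d,[[280,210]]);print(o.round(),v.round(2),d['fx'])
s=manip.sense();print(s['clock'],s['eef_pos'],s['orientation'],manip.pinch_z)
E
```

```text
pics
[ 395.  183. 1260.] [[ 0.22 -0.   -0.98]] 530.147661362968
[233. 782. 692.] [[ 0.44 -0.61 -0.66]] 488.97419435369346
0.1 [180.55493861 545.41096021 204.70626674] [[ 3.14363039e-01  9.49302592e-01 -6.84221997e-04]
 [ 9.49301557e-01 -3.14363717e-01 -1.41665978e-03]
 [-1.55993337e-03 -2.04187533e-04 -9.99998762e-01]] 18.8
```

View pics/top0.png

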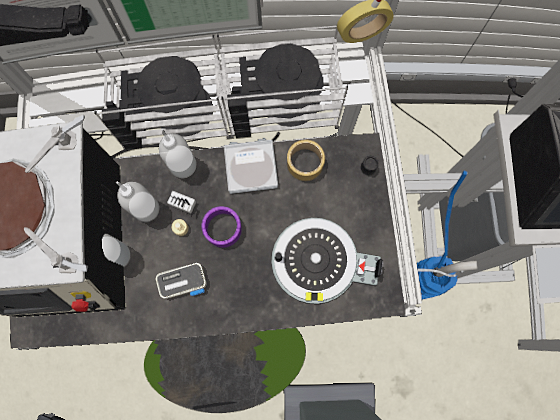

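View pics/side0.png

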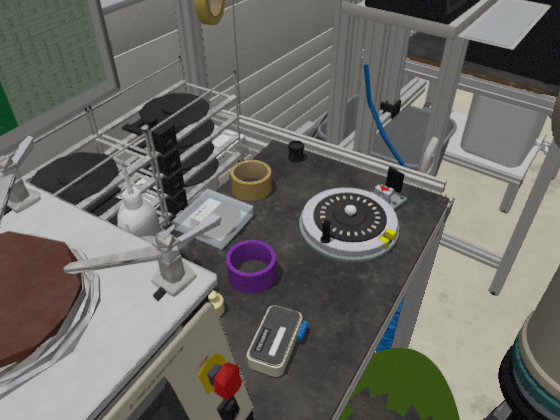

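The top view shows the carrier centred near (315,260), the yellow notch at (314,297), the peg at (278,258), the red mark at (365,266) and the push plate at about (381,265). The side view agrees. The carrier needs about +90°, with the peg moving from image left to image bottom.

```bash
python3 - <<'E'
from h import *
a=load('top0');b=load('side0')
print(onplane(a,[[315,260],[415,260],[315,160]],28).round())
def cents(d,lo,hi,box,mn=4):
    h=cv2.cvtColor(d['color'],cv2.COLOR_RGB2HSV);m=cv2.inRange(h,lo,hi)
    x0,y0,x1,y1=box;k=np.zeros_like(m);k[y0:y1,x0:x1]=m[y0:y1,x0:x1]
    n,l,s,c=cv2.connectedComponentsWithStats(k)
    return [(c[i].round(2),s[i].tolist()) for i in range(1,n) if s[i][4]>=mn]
bt=(260,205,400,315); bs=(290,155,410,265)
for nm,d,bx in(('top',a,bt),('side',b,bs)):
    for q,lo,hi in(('yel',(22,120,120),(35,255,255)),('red',(0,150,100),(6,255,255)),('red2',(172,150,100),(180,255,255)),('blk',(0,0,0),(180,255,38))):
        for c,s in cents(d,lo,hi,bx,6): print(nm,q,c,s,onplane(d,[c],{'y':28,'r':41,'b':74}[q[0]])[0].round(1))
# ellipse of ring plate/disc in top: bright ring contour
g=cv2.cvtColor(a['color'],cv2.COLOR_RGB2GRAY);k=np.zeros_like(g);k[205:315,260:400]=g[205:315,260:400]
for th in(110,150):
    cs,_=cv2.findContours((k>th).astype('uint8'),cv2.RETR_CCOMP,cv2.CHAIN_APPROX_NONE)
    for c in cs:
        if len(c)>80:
            P=onplane(a,c.reshape(-1,2),28)[:,:2]
            A=np.c_[2*P,np.ones(len(P))]
            w=np.ones(len(P),bool)
            for _ in range(8):
                s=np.linalg.lstsq(A[w],(P[w]**2).sum(1),rcond=None)[0];r=np.sqrt(s[2]+s[0]**2+s[1]**2)
                e=abs(np.hypot(*(P-s[:2]).T)-r);w=e<max(2,np.median(e)*1.5)
            print(th,len(c),s[:2].round(1),r.round(1),w.sum())
for n,d,bx in(('t',a,(250,200,400,320)),('s',b,(290,150,420,270))):
    x0,y0,x1,y1=bx;cv2.imwrite(f'pics/c{n}.png',cv2.resize(d['color'][y0:y1,x0:x1,::-1],None,fx=3,fy=3,interpolation=cv2.INTER_CUBIC))
A=cv2.imread('pics/ct.png');B=cv2.imread('pics/cs.png');H=max(A.shape[0],B.shape[0]);p=lambda i:cv2.copyMakeBorder(i,0,H-i.shape[0],0,0,0)
cv2.imwrite('pics/crop1.png',np.hstack([p(A),p(B)])[:, :])
print(A.shape,B.shape)
E
```

```text
[[ 551.   99.   28.]
 [ 544. -139.   28.]
 [ 796.   90.   28.]]
top yel [308.07 295.81] [305, 292, 7, 9, 43] [467.8 117.6  28. ]
top yel [319.61 296.5 ] [317, 293, 6, 8, 46] [465.5  90.9  28. ]
top red [362.19 265.88] [360, 262, 5, 9, 26] [532.7  -9.5  41. ]
top blk [278.32 258.79] [275, 256, 7, 6, 19] [549.7 184.5  74. ]
top blk [377.02 268.36] [375, 259, 7, 18, 56] [522.4 -37.9  74. ]
side yel [389.84 233.25] [385, 229, 11, 10, 75] [465.   95.4  28. ]
side yel [384.   239.69] [379, 236, 10, 11, 52] [466.1 118.4  28. ]
side red [383.55 187.8 ] [381, 186, 7, 4, 20] [534.2 -11.1  41. ]
side blk [296.78 157.79] [290, 155, 17, 7, 98] [722.1  43.9  74. ]
side blk [394.61 179.7 ] [386, 168, 18, 25, 302] [512.5  -8.6  74. ]
side blk [354.25 214.75] [352, 213, 5, 4, 8] [526.9 136.   74. ]
side blk [326.13 231.78] [321, 221, 14, 22, 177] [545.8 207.2  74. ]
side blk [354. 241.] [351, 241, 7, 1, 7] [492.4 198.7  74. ]
110 299 [551.9 100.2] 100.3 215
110 180 [553.6  98.4] 74.4 180
110 145 [601.1 -85.3] 61.8 97
150 355 [551.7  99.9] 99.7 198
150 202 [553.8  98.4] 74.9 174
150 151 [606.3 -93.1] 57.5 97
(360, 450, 3) (360, 390, 3)
```

View pics/crop1.png

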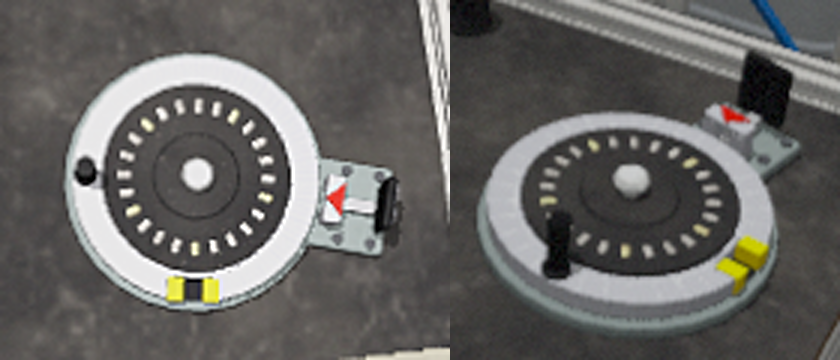

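Axis is about (553, 98.7), and the plate radius of 74.6 matches the 74 expected. The notch sits at about 176°, the peg at about (558,184.5), 86° (consistent with notch − 90°), and the mark direction is about −100.5°. I need roughly +83°. I'll hover over the peg with the jaws tangential.

```bash
python3 -m pendant '[0,0,1.314,-224,472,25,50, 0,0,1.314,-224,472,25,50, 0,0,1.314,-224,472,25,50, 0,0,1.314,-224,472,25,50, 0,0,1.314,-224,472,25,50, 0,0,1.314,-224,472,25,50, 0,0,1.314,-224,472,25,50, 0,0,1.314,-224,472,25,50, 0,0,1.314,-224,472,25,50, 0,0,1.314,-224,472,25,50, 0,0,1.314,-224,472,25,50, 0,0,1.314,-224,472,25,50]' 15
python3 - <<'E'
from h import *
d=snap('wrist','w1'); s=manip.sense();print(s['eef_pos'],s['orientation'])
o,v=ray(d,[[280,210]]);print(o,v)
print('axis',proj(d,[[553,98.7,28]]),'peg',proj(d,[[558.5,184.5,74],[558.5,184.5,28]]), 'mark',proj(d,[[534,-3,41]]))
E
```

```text
clock: 1.6
eef_pos: [557.1, 186.4, 180.8]
orientation: [[0.998, -0.061, -0.0], [-0.061, -0.998, 0.001], [-0.0, -0.001, -1.0]]
force: [-1.0, -0.7, -0.3]
finger_gap: 0.532
[557.27133287 186.27483827 180.82591126] [[ 9.98154489e-01 -6.07257388e-02  3.19045396e-05]
 [-6.07257470e-02 -9.98154389e-01  4.47434571e-04]
 [ 4.67486128e-06 -4.48546253e-04 -9.99999899e-01]]
[561.74832062 257.3228236  360.17173229] [[-0.00286945 -0.25043254 -0.96820948]]
axis [[277.08205659 267.15408381]] peg [[277.56006821 208.99287242]
 [277.41318207 199.22707241]] mark [[267.08920717 344.37594905]]
```

View pics/w1.png

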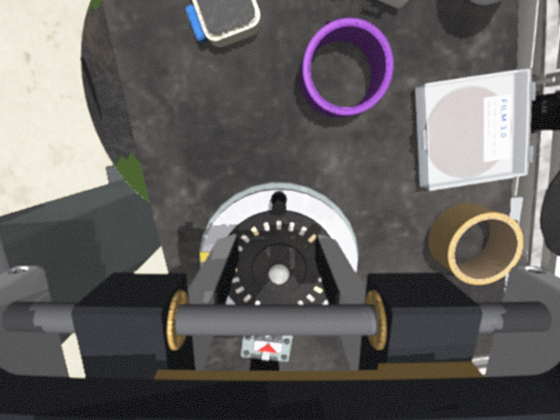

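The wrist view shows the peg at about (279,200), the knob at (279,274) and the red mark at (267,349), all close to prediction. I'll descend and grip the peg.

```bash
python3 -m pendant '[0,0,0,0,0,50,50, 0,0,0,0,0,100,50, 0,0,0,0,0,125,50, 0,0,0,0,0,140,50, 0,0,0,0,0,140,50, 0,0,0,0,0,140,10, 0,0,0,0,0,140,10, 0,0,0,0,0,140,10, 0,0,0,0,0,140,10, 0,0,0,0,0,140,10, 0,0,0,0,0,140,10]' 10
python3 - <<'E'
from h import *
d=load('w1');h=cv2.cvtColor(d['color'],cv2.COLOR_RGB2HSV)
m=cv2.inRange(h,(0,150,100),(6,255,255))|cv2.inRange(h,(172,150,100),(180,255,255));m[:330]=0;m[365:]=0
ys,xs=np.nonzero(m);print('red',xs.mean(),ys.mean(),len(xs),onplane(d,[[xs.mean(),ys.mean()]],41))
g=h[:,:,2].copy();k=np.zeros_like(g);k[255:295,262:296]=g[255:295,262:296]
ys,xs=np.nonzero((k>150));print('knob',xs.mean(),ys.mean(),len(xs),onplane(d,[[xs.mean(),ys.mean()]],45))
a=load('top0');g=cv2.cvtColor(a['color'],cv2.COLOR_RGB2GRAY);k=np.zeros_like(g);k[250:268,307:325]=g[250:268,307:325]
ys,xs=np.nonzero((k>150));print('knobtop',xs.mean(),ys.mean(),len(xs),onplane(a,[[xs.mean(),ys.mean()]],47))
# plate contour in wrist too hidden; triangle vertices in top
E
```

```text
clock: 3.02
eef_pos: [558.9, 184.9, 40.9]
orientation: [[0.998, -0.063, 0.001], [-0.063, -0.998, 0.0], [0.001, -0.0, -1.0]]
force: [-0.8, -0.1, 3.5]
finger_gap: 0.154
red 267.28846153846155 348.4807692307692 52 [[533.82006717  -9.34216073  41.        ]]
knob 278.7191011235955 274.6179775280899 267 [[554.80752353  97.08991934  45.        ]]
knobtop 315.3703703703704 257.4567901234568 81 [[554.40305724  99.11450323  47.        ]]
```

The peg is gripped: opening 14.5 mm, and its radius from the axis (554, 98.5) is 86.5 mm. Now I'll move it 80° along the arc.

```bash
python3 -m pendant '[0,0,-0.14,-12,0.8,0,10, 0,0,-0.279,-23.7,3.3,0,10, 0,0,-0.419,-35,7.4,0,10, 0,0,-0.559,-45.6,13.1,0,10, 0,0,-0.698,-55.3,20.1,0,10, 0,0,-0.838,-63.9,28.5,0,10, 0,0,-0.977,-71.3,37.9,0,10, 0,0,-1.117,-77.3,48.3,0,10, 0,0,-1.257,-81.8,59.4,0,10, 0,0,-1.396,-84.7,71.1,0,10, 0,0,-1.396,-84.7,71.1,0,10, 0,0,-1.396,-84.7,71.1,0,10]'
python3 - <<'E'
from h import *
a=snap('top','top2');b=snap('side','side2');w=snap('wrist','w2')
s=manip.sense();p=s['eef_pos'];print(p,s['finger_gap'],s['force']);v=p[:2]-np.array([554,98.5]);print(np.hypot(*v),np.degrees(np.arctan2(v[1],v[0])))
A=cv2.resize(a['color'][190:330,240:420,::-1],None,fx=2.2,fy=2.2,interpolation=2);B=cv2.resize(w['color'][:,:,::-1],None,fx=.7,fy=.7)
H=max(A.shape[0],B.shape[0]);p=lambda i:cv2.copyMakeBorder(i,0,H-i.shape[0],0,0,0)
cv2.imwrite('pics/crop2.png',np.hstack([p(A),p(B)]))
E
```

```text
clock: 4.53
eef_pos: [471.7, 119.0, 41.0]
orientation: [[0.238, 0.971, 0.004], [0.971, -0.238, -0.001], [0.0, 0.004, -1.0]]
force: [5.0, -2.6, 0.5]
finger_gap: 0.154
[471.73308887 119.11787332  40.94483288] 0.1524327533637211 [ 4.06746129 -3.37242638  1.07366438]
84.81121014783676 165.930235863827
```

View pics/crop2.png

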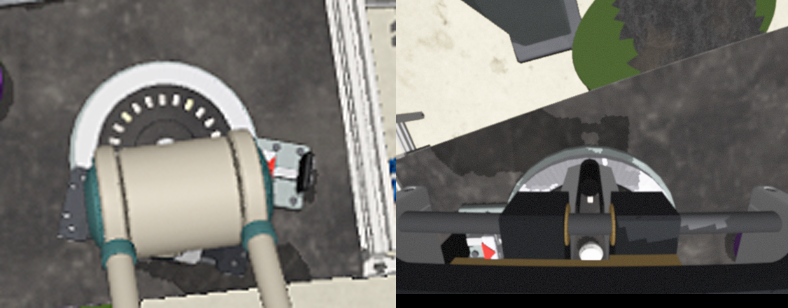

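The arm hides the notch from the top camera, so I'll use the side view numerically.

```bash
cat >> h.py <<'E'
def chk(d,box=(290,155,430,265)):
    h=cv2.cvtColor(d['color'],cv2.COLOR_RGB2HSV);x0,y0,x1,y1=box
    for q,m,z in(('yel',cv2.inRange(h,(22,110,90),(35,255,255)),32),('red',cv2.inRange(h,(0,150,100),(6,255,255))|cv2.inRange(h,(172,150,100),(180,255,255)),41)):
        k=np.zeros_like(m);k[y0:y1,x0:x1]=m[y0:y1,x0:x1];n,l,s,c=cv2.connectedComponentsWithStats(k)
        for i in range(1,n):
            if s[i][4]>=6:
                P=onplane(d,[c[i]],z)[0];v=P[:2]-[554,98.5];print(q,c[i].round(1),s[i].tolist(),P.round(1),'r%.1f ang%.1f'%(np.hypot(*v),np.degrees(np.arctan2(v[1],v[0]))%360))
E
python3 - <<'E'
from h import *
chk(load('side0'));b=load('side2');chk(b)
cv2.imwrite('pics/crop3.png',cv2.resize(b['color'][140:280,280:460,::-1],None,fx=4,fy=4,interpolation=2))
E
```

```text
yel [387.6 236.5] [379, 229, 17, 19, 151] [463.  110.3  32. ] r91.8 ang172.6
red [383.6 187.8] [381, 186, 7, 4, 20] [534.2 -11.1  41. ] r111.4 ang259.8
yel [373.1 184.9] [370, 182, 9, 7, 25] [561.6 -18.   32. ] r116.7 ang273.7
```

View pics/crop3.png

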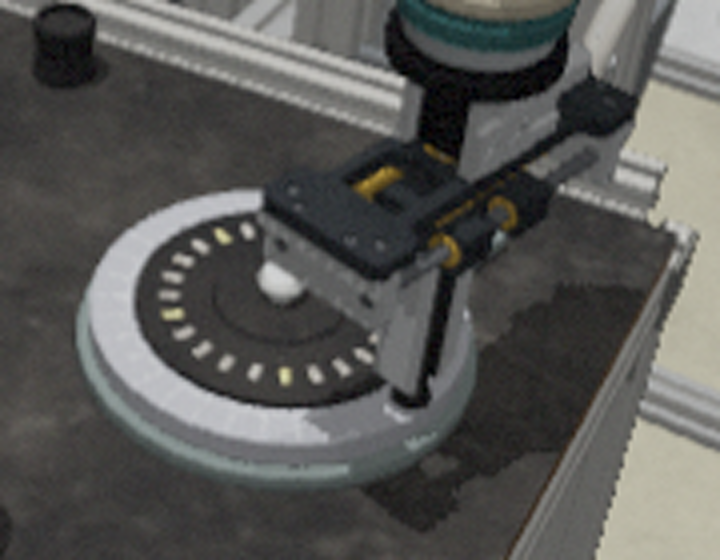

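The notch is still hidden. The peg is at about 166.1° against a target of 169.2°, so I'll add about 3.1°, release, raise and retreat to look.

```bash
python3 -m pendant '[0,0,-0.028,-2.4,0,0,10, 0,0,-0.056,-4.8,0.2,0,10, 0,0,-0.056,-4.8,0.2,0,10, 0,0,-0.056,-4.8,0.2,0,10, 0,0,-0.056,-4.8,0.2,0,40, 0,0,-0.056,-4.8,0.2,0,40, 0,0,-0.056,-4.8,0.2,0,40, 0,0,-0.056,-4.8,0.2,0,40, 0,0,-0.056,-4.8,0.2,-50,40, 0,0,-0.056,-4.8,0.2,-100,40, 0,0,-0.056,-4.8,0.2,-130,40, 0,0,-0.056,-4.8,0.2,-130,40]'
python3 -m pendant '[0,0,0,0,-50,0,20, 0,0,0,0,-100,0,20, 0,0,0,0,-150,0,0, 0,0,0,0,-180,0,0, 0,0,0,0,-200,0,0, 0,0,0,0,-200,0,0]'
python3 - <<'E'
from h import *
a=snap('top','top3');b=snap('side','side3')
chk(a,(250,200,400,320));chk(b,(290,155,430,265))
A=cv2.resize(a['color'][190:330,240:420,::-1],None,fx=2.2,fy=2.2,interpolation=2);B=cv2.resize(b['color'][140:280,280:460,::-1],None,fx=2.2,fy=2.2,interpolation=2)
cv2.imwrite('pics/crop4.png',np.hstack([A,B]))
E
```

```text
clock: 6.18
eef_pos: [470.0, 114.7, 172.7]
orientation: [[0.181, 0.983, 0.005], [0.983, -0.181, 0.001], [0.002, 0.005, -1.0]]
force: [0.2, 0.1, -0.1]
finger_gap: 0.426
clock: 6.92
eef_pos: [270.7, 150.6, 169.9]
orientation: [[0.18, 0.984, -0.001], [0.984, -0.18, -0.0], [-0.0, -0.001, -1.0]]
force: [0.8, -0.7, 1.1]
finger_gap: 0.008
yel [352.4 258.8] [349, 256, 8, 6, 40] [550.9  11.4  32. ] r87.2 ang268.0
yel [350.8 270. ] [347, 267, 8, 7, 41] [524.8  16.4  32. ] r87.1 ang250.4
red [362.1 265.9] [359, 262, 6, 9, 27] [532.8  -9.2  41. ] r109.8 ang258.9
yel [370.9 195.1] [367, 191, 8, 9, 48] [549.   16.1  32. ] r82.6 ang266.5
yel [380.6 200.3] [376, 198, 10, 6, 36] [524.3  19.8  32. ] r84.1 ang249.3
red [383.6 187.8] [381, 186, 7, 4, 20] [534.2 -11.1  41. ] r111.4 ang259.8
```

View pics/crop4.png

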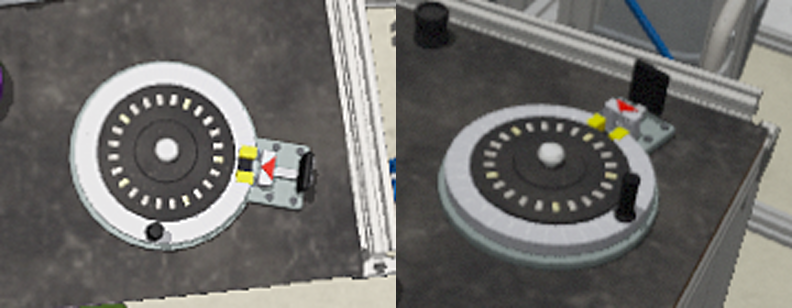

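The two yellow blocks sit at crop (246,153) and (246,177), symmetric about the red triangle at (268,171). Top view gives the notch at 259.2° against the mark at 258.9°; side view, corrected for height, is within about 1°. The fingers are shut and tool x lies along the push direction. Next I'll hover outside the push plate.

```bash
python3 -m pendant '[0,0,0,-30,48,0,0, 0,0,0,-59,96,0,0, 0,0,0,-89,144,0,0, 0,0,0,-118,191,0,0, 0,0,0,-148,239,0,0, 0,0,0,-177,287,0,0, 0,0,0,-177,287,0,0, 0,0,0,-177,287,0,0]'
python3 - <<'E'
from h import *
w=snap('wrist','w4');s=manip.sense();p=s['eef_pos'];print(p,s['force'])
u=np.array([-.187,-.982]);X=lambda r,z,l=0:[554.3+r*u[0]-l*u[1],98.6+r*u[1]+l*u[0],z]
print(proj(w,[X(152,71,-20),X(152,71,20),X(144,71,-20),p-[0,0,130]]).round())
cv2.imwrite('pics/w4.png',w['color'][:,:,::-1])
E
```

```text
clock: 8.02
eef_pos: [522.0, -75.7, 169.4]
orientation: [[0.182, 0.983, -0.002], [0.983, -0.182, 0.001], [0.001, -0.002, -1.0]]
force: [-0.6, 0.7, 0.3]
finger_gap: 0.007
[521.42765131 -75.12193146 169.72920222] [-1.09873421  0.15480064  0.38205672]
[[303. 189.]
 [302. 229.]
 [312. 189.]
 [277. 202.]]
```

View pics/w4.png

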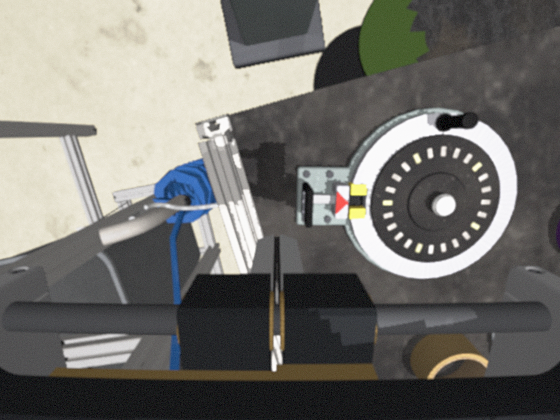

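Wrist view: the fingertips project to about (277,202) at work height. The plate's outer face is at column 303, rows 185–226, and the rail edge is at column 245, so the way down is clear.

```bash
python3 -m pendant '[0,0,0,0,0,45,0, 0,0,0,0,0,90,0, 0,0,0,0,0,115,0, 0,0,0,0,0,127,0, 0,0,0,0,0,127,0, 0,0,0,5,0,127,0, 0,0,0,10,0,127,0, 0,0,0,14,0,127,0, 0,0,0,18,0,127,0, 0,0,0,22,0,127,0, 0,0,0,25,0,127,0, 0,0,0,25,0,127,0]'
python3 -m pendant '[0,0,0,3,0,0,0, 0,0,0,5,0,0,0, 0,0,0,7,0,0,0, 0,0,0,7,0,0,0]'
```

```text
clock: 9.57
eef_pos: [526.7, -50.3, 43.4]
orientation: [[0.181, 0.984, 0.0], [0.984, -0.181, 0.0], [0.001, -0.0, -1.0]]
force: [0.1, -0.9, -0.3]
finger_gap: 0.004
clock: 10.07
eef_pos: [527.9, -43.6, 43.4]
orientation: [[0.181, 0.984, 0.0], [0.984, -0.181, 0.0], [0.0, 0.0, -1.0]]
force: [0.2, -0.4, -0.8]
finger_gap: 0.003
```

```bash
python3 -m pendant '[0,0,0,1.5,0,0,0, 0,0,0,3,0,0,0, 0,0,0,4,0,0,0]'; python3 -m pendant '[0,0,0,1.5,0,0,0, 0,0,0,3,0,0,0, 0,0,0,4,0,0,0]'; python3 - <<'E'
from h import *
a=snap('side','side5');b=snap('wrist','w5')
A=cv2.resize(a['color'][140:280,280:460,::-1],None,fx=2.2,fy=2.2,interpolation=2);B=cv2.resize(b['color'][100:300,180:460,::-1],None,fx=1.4,fy=1.54)
cv2.imwrite('pics/crop5.png',np.hstack([A,B]))
E
```

```text
clock: 10.45
eef_pos: [528.6, -39.8, 43.4]
orientation: [[0.181, 0.984, -0.0], [0.984, -0.181, -0.0], [-0.0, -0.0, -1.0]]
force: [0.1, -2.0, -1.1]
finger_gap: 0.001
clock: 10.82
eef_pos: [528.7, -39.6, 43.5]
orientation: [[0.178, 0.984, -0.001], [0.984, -0.178, -0.007], [-0.007, -0.0, -1.0]]
force: [-1.7, -13.4, -0.5]
finger_gap: 0.002
```

View pics/crop5.png

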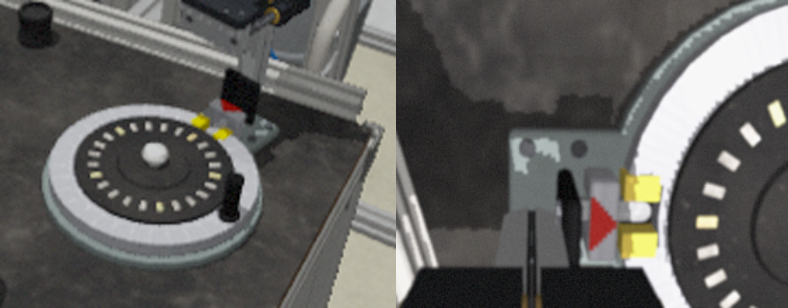

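The bolt nose is seen deep between the yellow blocks (crop 640,210), and the force is rising at 13 N. One slightly firmer push will show whether this is the hard stop.

```bash
python3 -m pendant '[0,0,0,1.5,0,0,0, 0,0,0,3,0,0,0, 0,0,0,3,0,0,0]'; python3 - <<'E'
from h import *
w=snap('wrist','w6');print(manip.sense()['eef_pos'])
# pad outer-face top edge in wrist image vs predicted for home/not home
u=np.array([-.187,-.982]);X=lambda r,z,l=0:[554.3+r*u[0]-l*u[1],98.6+r*u[1]+l*u[0],z]
for r in(122,130,134,145): print(r,proj(w,[X(r,71,-20),X(r,71,20)]).round(1).tolist())
print('mark centroid',proj(w,[X(110,41)]));chk(w,(300,150,460,330))
row=cv2.cvtColor(w['color'],cv2.COLOR_RGB2GRAY)
for y in(205,212,220):print(y,row[y,270:330].tolist())
E
```

```text
clock: 11.3
eef_pos: [528.7, -39.5, 43.6]
orientation: [[0.176, 0.984, -0.002], [0.984, -0.176, -0.012], [-0.012, -0.0, -1.0]]
force: [-3.6, -20.2, -0.3]
finger_gap: 0.006
[528.70774342 -39.52025992  43.55115982]
122 [[311.4, 231.0], [308.5, 296.1]]
130 [[296.8, 230.7], [294.7, 295.9]]
134 [[289.5, 230.6], [287.9, 295.8]]
145 [[269.4, 230.3], [269.0, 295.5]]
mark centroid [[323.5211354  245.35974398]]
yel [353.9 221.5] [340, 209, 29, 23, 471] [523.9  14.1  32. ] r89.6 ang250.3
yel [351.6 255.8] [338, 245, 29, 23, 549] [548.7   9.7  32. ] r88.9 ang266.6
red [324.8 245.2] [318, 229, 19, 33, 318] [533.8  -8.6  41. ] r109.0 ang259.3
205 [185, 183, 172, 146, 126, 115, 110, 115, 115, 115, 115, 110, 111, 109, 108, 110, 109, 110, 109, 107, 111, 112, 110, 110, 119, 128, 129, 121, 113, 107, 115, 112, 116, 109, 111, 108, 109, 113, 110, 110, 113, 113, 111, 108, 114, 109, 112, 113, 116, 115, 108, 112, 112, 113, 110, 111, 107, 110, 112, 107]
212 [134, 160, 170, 155, 127, 112, 111, 112, 108, 116, 114, 107, 110, 110, 112, 109, 106, 110, 111, 103, 107, 110, 110, 113, 103, 74, 39, 18, 7, 0, 2, 3, 10, 14, 30, 59, 96, 109, 113, 112, 110, 112, 113, 108, 96, 79, 88, 90, 90, 92, 91, 87, 94, 91, 96, 94, 93, 92, 95, 93]
220 [116, 113, 114, 110, 112, 112, 109, 113, 113, 113, 112, 108, 113, 110, 111, 110, 109, 112, 112, 110, 108, 111, 110, 107, 86, 54, 5, 13, 14, 21, 18, 5, 12, 33, 5, 3, 10, 44, 80, 101, 113, 110, 115, 102, 90, 81, 79, 79, 99, 117, 140, 146, 154, 154, 153, 152, 148, 149, 144, 146]
```

No movement between 13 N and 20 N means the hard stop. The plate's outer edge at column 295 gives a radius of about 131 mm (130 expected when home). Now I'll back off and go up.

```bash
python3 -m pendant '[0,0,0,-10,0,0,0, 0,0,0,-20,0,0,0, 0,0,0,-35,0,0,0, 0,0,0,-35,0,0,0, 0,0,0,-35,0,-50,0, 0,0,0,-35,0,-100,0, 0,0,0,-35,0,-150,0, 0,0,0,-35,0,-150,0]'
python3 -m pendant '[0,0,0,20,-50,0,0, 0,0,0,40,-100,0,0, 0,0,0,60,-150,0,0, 0,0,0,80,-200,0,0, 0,0,0,80,-230,0,0, 0,0,0,80,-230,0,0, 0,0,0,80,-230,0,0]'
python3 - <<'E'
from h import *
a=snap('top','top7');b=snap('side','side7');chk(a,(250,200,400,320));chk(b,(290,155,430,265))
t=load('top0')
d=np.abs(a['color'].astype(int)-t['color']).max(2)
for n,(x0,y0,x1,y1) in dict(loupe=(355,150,385,180),tape=(283,138,330,185),cleaner=(150,258,210,303),weight=(170,216,192,240)).items(): print(n,'changed px',(d[y0:y1,x0:x1]>40).sum())
A=cv2.resize(a['color'][190:330,240:420,::-1],None,fx=2.2,fy=2.2,interpolation=2);B=cv2.resize(b['color'][140:280,280:460,::-1],None,fx=2.2,fy=2.2,interpolation=2)
cv2.imwrite('pics/crop7.png',np.hstack([A,B]))
for f in('top3','top7'):
    g=cv2.cvtColor(load(f)['color'],cv2.COLOR_RGB2GRAY);print(f,g[262:272,362:388].mean(0).astype(int).tolist())
E
```

```text
clock: 12.35
eef_pos: [526.3, -67.7, 197.7]
orientation: [[0.181, 0.984, 0.009], [0.984, -0.181, -0.002], [-0.0, 0.009, -1.0]]
force: [-1.2, -0.4, -0.5]
finger_gap: 0.009
clock: 13.22
eef_pos: [312.7, 52.7, 193.2]
orientation: [[0.181, 0.984, 0.001], [0.984, -0.181, 0.0], [0.0, 0.001, -1.0]]
force: [0.0, 0.4, 0.1]
finger_gap: 0.006
yel [352.5 258.9] [349, 256, 8, 7, 41] [550.7  11.2  32. ] r87.3 ang267.8
yel [350.8 270. ] [347, 267, 8, 7, 41] [524.8  16.4  32. ] r87.1 ang250.4
red [362.  265.9] [359, 262, 6, 9, 28] [532.8  -9.   41. ] r109.6 ang258.8
yel [370.9 194.9] [367, 191, 9, 8, 47] [549.3  15.6  32. ] r83.0 ang266.7
yel [380.8 200.3] [377, 198, 9, 6, 34] [523.9  19.5  32. ] r84.6 ang249.1
red [383.8 187.6] [381, 185, 9, 5, 25] [534. -12.  41.] r112.3 ang259.7
loupe changed px 0
tape changed px 0
cleaner changed px 0
weight changed px 0
top3 [141, 117, 141, 175, 193, 184, 188, 190, 190, 189, 190, 196, 185, 118, 20, 7, 24, 57, 46, 62, 96, 83, 92, 93, 90, 86]
top7 [140, 118, 145, 171, 135, 18, 9, 34, 55, 43, 84, 138, 151, 178, 189, 191, 177, 120, 85, 93, 95, 97, 96, 92, 89, 87]
```

View pics/crop7.png

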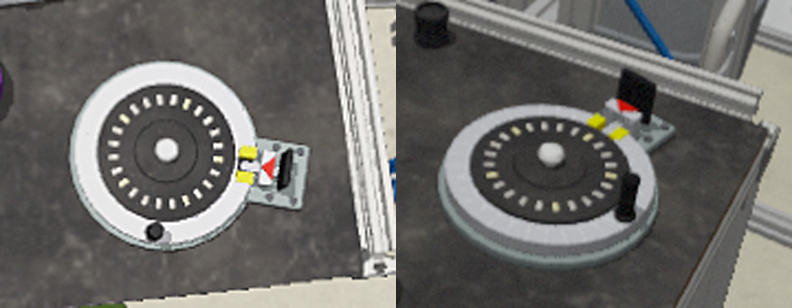

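The plate moved in by about 9.2 px, or about 21–22 mm. The bolt lies between the yellow blocks, and the bystanders are unchanged. Handing in.

```bash
python3 -c "
from h import *
print(workorder.job_done())"
```

```text
the job is handed in; nothing more can be done
None
```

The locking bolt is home in the notch, and I handed the job in at about 13 s of the 54 s allowed. No verdict was reported. I gripped the drive peg, turned the carrier about 83° counter-clockwise, let go, and pushed the bolt in with the closed fingers.

**Notch against mark:** in the last pictures the top camera puts the notch at 259.1° and the mark at 258.8°. The uncorrected side-camera reading is 1.8° off (257.9° against 259.7°). I put most of that down to the block height I assumed for it.

**Bolt home:** the fingers did not move when the push rose from 13 N to 20 N, which I take as the hard stop. The push plate's outer face was about 131 mm from the axis (130 expected when home), and the plate moved about 21–22 mm in the top view.

**Surroundings:** the image areas of the loupe, tape roll, cleaner cassette and weight are unchanged from the first picture. The arm had backed well clear of the stand, with near-zero force at the wrist.

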